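# Load the condiment caddy and slide it home under the riser shelf

### The job

Press the small glass jar with the black lid and the salt shaker fully down into the two snug cutouts of the wooden caddy (either one in either cutout). Then push the caddy along the worktop, sliding it without lifting, in under the small wooden riser shelf until its leading end sits squarely against the cork stop at the back. Leave the other things where they stand.

Things in the scene. Friction and masses are not known exactly. Their poses are not given: they have to be found in the camera images.
- caddy: loose low condiment caddy, 160 mm long (its x axis) x 100 mm wide (y) x 42 mm high, 0.5 to 0.8 kg: a brown wooden rim 6 mm thick with flat upright ends, round a grey insert, its top 38 mm up, with two round cutouts on the long centre line. The same both ways round: either end may lead. Origin: centre of its underside, z up.
- cutout0 (a point): centre of the floor of the cutout 38 mm toward the caddy's -x end; the floor is 8 mm above the caddy's underside. Each cutout is 45.6 mm in diameter, its mouth a 45 degree funnel 6 mm deep. On its +y and -y sides sprung rubber pads stick 1.8 mm in, 10 to 26 mm above the caddy's underside: a 44 mm jar stops part-way and must be pressed down (about 5 to 20 N) until it bottoms.
- cutout1 (a point): the same for the other cutout, 38 mm toward the caddy's +x end
- riser: fixed wooden riser shelf, open at the front (-x), closed at the back: a board 220 mm deep (x) x 150 mm wide, underside 150 mm, top 165 mm up, on side panels 126 mm apart inside. The caddy goes in lengthwise along +x; home, its rear end is 40 mm inside the board's front edge, so the tool must lean back 30 to 45 degrees to reach it. Origin: on the worktop, 115 mm behind the front edge, mid-width.
- stop (a point): on the worktop in the middle of the front face of the cork stop strip inside the riser (110 mm wide, from 4 to 34 mm up), 200 mm behind the board's front edge; axes as the riser's (x points into the riser)
- mouth (a point): on the worktop below the middle of the front edge of the riser's board; axes as the riser's. The side panels start 12 mm behind it.
- spice_jar: loose small round glass jar with a black screw lid and an orange and white label, 44 mm in diameter (near-straight sides up to 80 mm), 99 mm tall, 0.12 kg; origin at the centre of its underside
- shaker: loose round glass salt shaker with a grey perforated dome, 44 mm in diameter at the foot, tapering to about 38 mm at 58 mm up, 90 mm tall, 0.1 kg; origin at the centre of its underside
- bowl: bystander: white bowl, 120 mm wide, 54 mm high, on top of the riser; origin at the centre of its underside
- pepper_jar: bystander: spice jar with a yellow lid and green label, 42 mm in diameter, 106 mm tall; origin at the centre of its underside
- red_jar: bystander: glass jar with a light lid and a red label, 58 mm in diameter, 89 mm tall; origin at the centre of its underside
Mind the look-alikes: they are no part of the job. Leave any pink look-alike of the shaker alone.

How it is judged:
By the outcome, as a careful person would: the job done as asked, in the order asked, and still so for the second after the job is handed in, with the robot touching nothing.
It also fails if it takes over 64 s, if anything falls off the work surface, if the arm or the gripper's body presses on something with over 40 N, if the wrist force passes 120 N, or if a joint passes its speed limit or range.

### The arm

A 6-joint arm with a two-finger parallel gripper is mounted at the origin on a cart in front of the work surface, level with it; the furniture and walls round the work are solid. World frame = base frame: x ahead of the robot, y to its left, z up, the work surface at z = 0. Lengths are in m, angles in rad, forces in N, time in s.
With the tool pointing down it reaches from about 0.275 to 0.775 m from the base axis. Payload 14.6 kg.
Tool frame: the origin (TCP) lies midway between the tips of the shut fingers; the grasp point (between the pads) lies 19 mm behind it; z points along the fingers, y is the line along which they close (so a half turn about z gives the same grasp; the last joint's range is limited). The gripper opens to 85 mm and grips with 20 to 120 N. Pads are 22 mm wide; open, the fingers measure 114 mm over their backs; the gripper's body (76 mm by 85 mm) begins 54 mm behind the grasp point. The pads swing forward as they close: fully open they stand 13 mm farther back than shut.
Start: joints at [1.111, 0.263, -0.048, 1.259, 0, 1.415], TCP at [0.158, 0.501, 0.197] pointing down, gripper open.
Joint ranges: [-2.65, 2.65], [-0.89, 1.7], [-1.18, 1.37], [-2.13, 2.11], [-1.35, 1.29], [-3.14, 3.14]. Speed limits (rad/s): [1.89, 1.89, 2.57, 2.79, 3.14, 3.14].

### API

Orientations are given as a unit quaternion [w, x, y, z].
In Python, from station import get_state, read_camera, close_job, cut_out, landmark_of gives the robot as it stands.
- The arm moves only by the shell command python3 -m crank 'ROWS'. ROWS is JSON, a list of rows, each an object with "jaw": the opening, from 0 (shut) to 1 (fully open); "slide": the shift along the tool's x, y, z in m, a list of three; "twist": the turn, a rotation vector about the tool's x, y, z in rad, a list of three. A call has 1 to 8 rows; each row is the pose to reach, as a shift and turn from the pose commanded when the call began, along the tool's axes at that moment; what a row does not reach only later rows make up. A row lasts 1/8 s, in which the tool goes at most 62.5 mm and 10.7 degrees, less where a joint would pass 70% of its speed; a pose out of reach is approached as far as the arm can. A call with a gripper value outside its range is refused whole. The fingers move at their own pace and stop on an object; the grip force is fixed at half the most. Time passes only in rows, so rows that repeat a pose let the fingers close. It gives the time, the measured TCP pose, the force, the opening and the grip force at its end, in the units of the state.
- get_state(): the state, without advancing time (a new reading comes with each control period).
- read_camera(name): name is "scene" or "top" or "wrist"; returns a dict with "pixels" (480x640x3 uint8, blue, green, red), "range_z" (480x640 float32, m along the optical axis (not along the pixel's ray), 0 where there is no reading), "fx", "fy", "cx", "cy" (pixels), "k1" (the pictures are not rectified: a ray, as slopes to the right and down, at radius r is drawn at 1 + k1 r^2 times it, then the intrinsics apply), "extrinsics" (4x4, takes a point from world to camera coordinates). Camera axes: x right, y down, z forward; pixel columns grow to the right and rows downward; lengths in m; the calibration is good to about 2 mm. A picture is of the moment at which its call begins.
- close_job(): hands the job in; it is judged then, once.
Trained networks look in a picture, given as the dict that the camera call returned (one of the last four; its "shot" number tells which), for a name from the list of things; names that differ only in an ending like _2 or _b are one class to them, and where a whole thing is asked for, a point or a joint stands for the part that bears it (a point fixed in the world has none). Each returns a list of dicts, best first, with "score" (0 to 1); they miss things now and then, are a little off and sometimes report something else, mostly with a low value. They report only what shows in the picture. A call takes as long as a camera call. They do not tell look-alikes from the thing itself.
- cut_out(picture, thing): "mask" (480x640 bool, what is visible of it).
- landmark_of(picture, thing): "point" ([x, y, z] in m, in world coordinates, good to about 4 mm: a listed point, or the origin of a listed thing).
The state is a dict: "time_s": time; "joint_positions": joint angles; "qd": joint speeds; "effort": joint torques, N m; "tool_pos": TCP position; "ee_rot": TCP orientation; "contact_force": force on the tool from outside, world axes, zero at the start; "torque": the same for the moment, N m; "gripper_width": opening from 0.0 (shut) to 1.0 (fully open); "grip_force": force on a finger pad.
Only numpy, scipy, OpenCV 4.12 (cv2) and the standard library are available. Lean on these libraries where they do the work, as an engineer would, in place of code of your own. Each camera call takes 0.05 s, during which the arm holds its last target. There are 200 camera calls.

## Working session

There is one attempt and no reset: what is moved stays moved. The work goes in short steps, Python scripts to look and compute and a shell command to move; the robot and the scene stay as the last step left them, time stands still between calls to the robot, and variables do not carry over. Pictures are saved under pics/ and viewed, at most 10 in all, crops included, and the job is handed in when it is done.

```bash
mkdir -p pics; ls; cat > h.py <<'E'
import numpy as np, cv2
from station import *
np.set_printoptions(precision=4,suppress=True)
def pts(p,mask=None):
    "world points of masked pixels"
    v,u=np.nonzero((p["range_z"]>0)&(mask if mask is not None else True))
    K=np.array([[p["fx"],0,p["cx"]],[0,p["fy"],p["cy"]],[0,0,1.]])
    s=cv2.undistortPoints(np.stack([u,v],1).astype(np.float64)[:,None],K,np.array([p["k1"],0,0,0.]))[:,0]
    z=p["range_z"][v,u]; c=np.c_[s*z[:,None],z]
    E=np.asarray(p["extrinsics"]); return (c-E[:3,3])@E[:3,:3], u, v
E
python3 - <<'E'
from h import *
for n in ("scene","top"):
    p=read_camera(n); cv2.imwrite(f"pics/{n}0.png",p["pixels"])
    for t in ["caddy","cutout0","cutout1","riser","stop","mouth","spice_jar","shaker","bowl","pepper_jar","red_jar"]:
        for d in landmark_of(p,t)[:3]: print(n,t,round(d["score"],2),np.array(d["point"]))
s=get_state(); print(s)
E
```

```text
pics
scene caddy 0.97 [0.4572 0.0266 0.0033]
scene caddy 0.43 [ 0.4664 -0.3883  0.0028]
scene cutout0 0.84 [ 0.4638 -0.0128  0.0092]
scene cutout0 0.77 [0.4539 0.0612 0.0067]
scene cutout1 0.84 [ 0.4638 -0.0128  0.0092]
scene cutout1 0.77 [0.4539 0.0612 0.0067]
scene riser 0.9 [ 0.46   -0.3042 -0.0016]
scene riser 0.35 [0.3767 0.5544 0.0021]
scene stop 0.61 [ 0.4642 -0.3883  0.0022]
scene spice_jar 0.7 [0.4619 0.2233 0.0026]
scene shaker 0.89 [ 0.3638  0.3188 -0.0002]
scene shaker 0.48 [ 0.4036  0.7474 -0.    ]
scene bowl 0.63 [ 0.4563 -0.3243  0.1682]
scene pepper_jar 0.57 [0.3694 0.4275 0.0032]
scene red_jar 0.84 [ 0.377   0.5524 -0.0002]
top caddy 0.6 [0.4609 0.0253 0.0026]
top cutout0 0.79 [0.4527 0.0673 0.0074]
top cutout0 0.78 [ 0.4627 -0.0131  0.0092]
top cutout1 0.79 [0.4527 0.0673 0.0074]
top cutout1 0.78 [ 0.4627 -0.0131  0.0092]
top riser 0.92 [ 0.4644 -0.3048  0.0018]
top stop 0.28 [ 0.4619 -0.3263  0.1594]
top spice_jar 0.76 [ 0.4674  0.2261 -0.0003]
top shaker 0.71 [0.4084 0.7515 0.0006]
top shaker 0.58 [0.3614 0.3197 0.0012]
top bowl 0.76 [ 0.4602 -0.3284  0.1611]
top pepper_jar 0.74 [0.3686 0.4262 0.002 ]
top red_jar 0.51 [0.3758 0.55   0.0045]
{'time_s': 1.2, 'joint_positions': array([ 1.1107,  0.2631, -0.0483,  1.2594, -0.    ,  1.4155]), 'qd': array([ 0.0011, -0.0003,  0.001 , -0.0002, -0.0001, -0.0001]), 'effort': array([ -0.0012, -63.7426,  38.4775,   0.0009,  -0.0002,   0.    ]), 'tool_pos': array([0.1576, 0.5008, 0.197 ]), 'ee_rot': array([ 0.    ,  0.1518,  0.9884, -0.    ]), 'contact_force': array([-0.1202,  0.1217,  0.1157]), 'torque': array([ 0.0052, -0.0046,  0.0172]), 'grip_force': 0.0, 'gripper_width': 1.0031225742500585}
```

View pics/scene0.png

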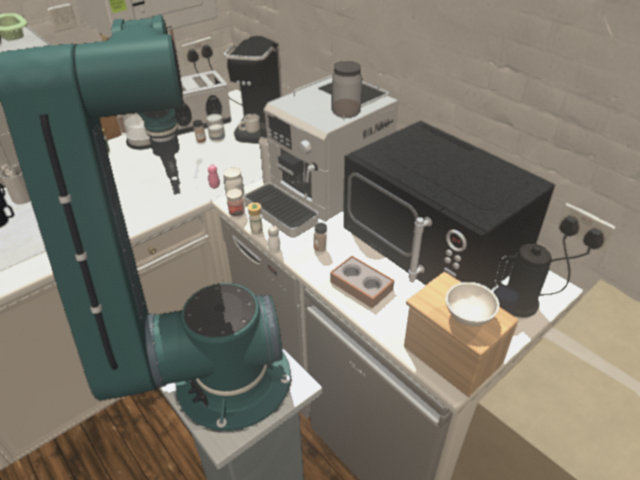

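View pics/top0.png

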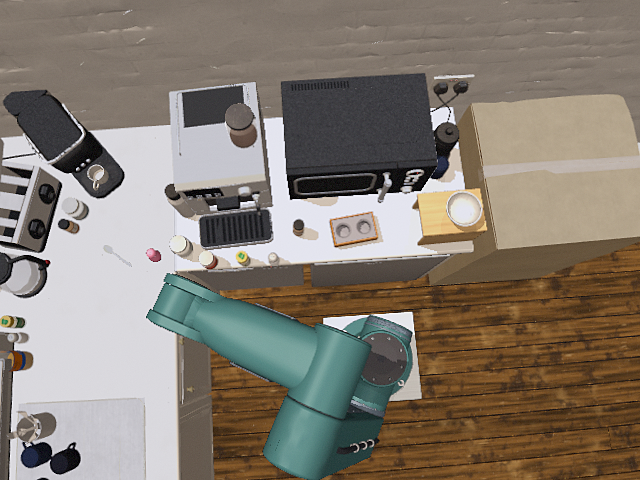

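```bash
python3 - <<'E'
from h import *
P={n:read_camera(n) for n in ("top","scene")}
crops=[cv2.resize(P["top"]["pixels"][215:275,140:330],None,fx=4,fy=4,interpolation=2),cv2.resize(P["scene"]["pixels"][155:265,190:380],None,fx=3.9,fy=3,interpolation=2)]
crops[1]=cv2.resize(crops[1],(760,330)); cv2.imwrite("pics/c1.png",np.vstack(crops))
def tops(n,p,u0,v0,r,zl,zh):
    m=np.zeros((480,640),bool); m[v0-r:v0+r,u0-r:u0+r]=1
    w,_,_=pts(p,m); w=w[(w[:,2]>zl)&(w[:,2]<zh)]; return w
for n,p in P.items():
    w,_,_=pts(p)
    def box(c,r,zl,zh): return w[(np.abs(w[:,:2]-c)<r).all(1)&(w[:,2]>zl)&(w[:,2]<zh)]
    for t,c,r,zl,zh in (("jar",(.465,.225),.05,.085,.11),("shak",(.363,.319),.05,.06,.1),("pep",(.369,.4265),.04,.09,.12)):
        b=box(c,r,zl,zh); (cc,rr)=cv2.minEnclosingCircle(b[:,:2].astype(np.float32)); print(n,t,len(b),b.mean(0),cc,rr,b[:,2].max())
    for t,c,r,zl,zh in (("caddy",(.458,.026),.12,.03,.055),("riser",(.462,-.305),.14,.155,.172),("cork",(.462,-.39),.06,.005,.04)):
        b=box(c,r,zl,zh)
        if len(b)>5:
            q=cv2.minAreaRect(b[:,:2].astype(np.float32)); print(n,t,len(b),q,b[:,2].mean())
    for y in np.arange(-.3,.4,.05):
        b=w[(abs(w[:,1]-y)<.025)&(w[:,2]>.06)&(w[:,2]<.5)&(w[:,0]>.5)&(w[:,0]<.8)]
        if len(b): i=b[:,0].argmin(); print(n,"obst y%.2f"%y,b[i])
    b=w[(abs(w[:,1])<.1)&(abs(w[:,2])<.01)&(w[:,0]>.25)]; print("edge",np.percentile(b[:,0],1) if len(b) else None)
E
```

```text
top jar 102 [0.472  0.2238 0.0985] (0.47320452332496643, 0.22525109350681305) 0.020909972488880157 0.10845975704119536
top shak 84 [0.3641 0.32   0.0835] (0.3660914897918701, 0.32011234760284424) 0.017915427684783936 0.0962714348304942
top pep 122 [0.3694 0.4266 0.1062] (0.3707985579967499, 0.4274715185165405) 0.021054208278656006 0.11810466002247626
top caddy 952 ((0.47650766372680664, 0.013608083128929138), (0.13293100893497467, 0.19247476756572723), 7.291204452514648) 0.039583496181508415
top riser 1730 ((0.49251291155815125, -0.289678692817688), (0.20628385245800018, 0.23525655269622803), 1.3571962118148804) 0.16518740344899893
top obst y-0.30 [ 0.5    -0.3048  0.1794]
top obst y-0.25 [ 0.5    -0.2603  0.1653]
top obst y-0.20 [ 0.5009 -0.1988  0.1642]
top obst y-0.15 [ 0.5704 -0.1677  0.0755]
top obst y-0.10 [ 0.5445 -0.076   0.2399]
top obst y-0.05 [ 0.5435 -0.0749  0.0728]
top obst y-0.00 [0.5853 0.0127 0.0892]
top obst y0.05 [0.585  0.0701 0.0904]
top obst y0.10 [0.584  0.0914 0.0864]
top obst y0.15 [0.5838 0.1539 0.2598]
top obst y0.20 [0.5846 0.221  0.1787]
top obst y0.25 [0
[... 828 characters left out ...]
4), (0.11881477385759354, 0.004852931015193462), 2.345303773880005) 0.022869711575660406
scene obst y-0.30 [ 0.5    -0.2958  0.2004]
scene obst y-0.25 [ 0.5001 -0.2331  0.166 ]
scene obst y-0.20 [ 0.5    -0.1917  0.1664]
scene obst y-0.15 [ 0.5791 -0.174   0.2585]
scene obst y-0.10 [ 0.5389 -0.0807  0.0754]
scene obst y-0.05 [ 0.5416 -0.074   0.2401]
scene obst y-0.00 [ 0.5811 -0.0064  0.0826]
scene obst y0.05 [0.5815 0.0326 0.072 ]
scene obst y0.10 [0.5808 0.1069 0.0715]
scene obst y0.15 [0.5806 0.1508 0.0798]
scene obst y0.20 [0.5805 0.1856 0.2515]
scene obst y0.25 [0.5813 0.2251 0.1215]
scene obst y0.30 [0.5591 0.3201 0.3169]
scene obst y0.35 [0.5161 0.3602 0.133 ]
edge 0.3507380939687105
```

View pics/c1.png

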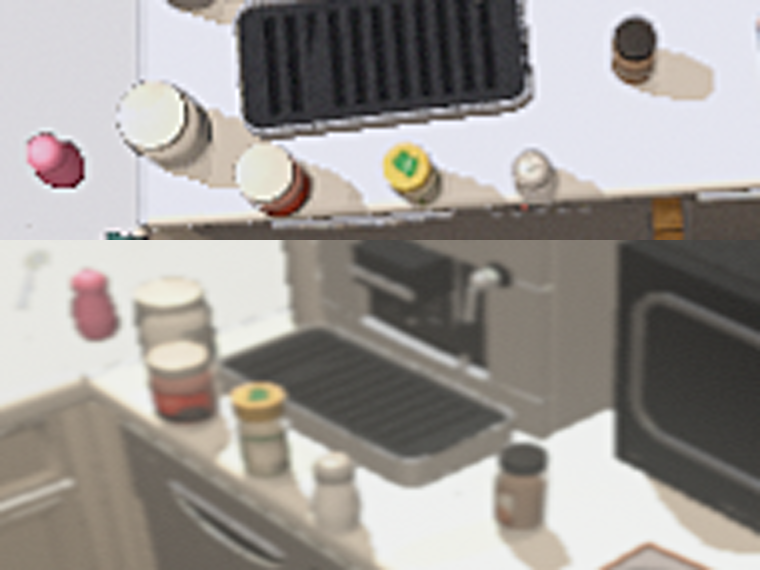

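```bash
cat >> h.py <<'E'
from scipy.spatial.transform import Rotation as R
def cur():
    s=get_state(); q=s["ee_rot"]; return np.array(s["tool_pos"]),R.from_quat([q[1],q[2],q[3],q[0]])
def goal(a,t=0):
    a,t=np.radians([a,t]); y=np.array([np.cos(a),np.sin(a),0]); z=np.cos(t)*np.array([0,0,-1.])+np.sin(t)*np.array([np.sin(a),-np.cos(a),0])
    return R.from_matrix(np.c_[np.cross(y,z),y,z])
def go(pos,a,t=0):
    p,r=cur(); print("slide",r.inv().apply(np.array(pos)-p),"twist",(r.inv()*goal(a,t)).as_rotvec(),"| at",p,"joints",get_state()["joint_positions"],"t",get_state()["time_s"])
E
python3 - <<'E'
from h import *
go((.364,.319,.22),6)
E
```

```text
slide [-0.2515 -0.1115 -0.023 ] twist [-0.      0.      1.1612] | at [0.1576 0.5008 0.197 ] joints [ 1.1107  0.2631 -0.0483  1.2594 -0.      1.4155] t 1.3
```

```bash
python3 -m crank '[{"jaw":1,"slide":[-0.05,-0.022,-0.023],"twist":[0,0,0.186]},{"jaw":1,"slide":[-0.1,-0.045,-0.023],"twist":[0,0,0.372]},{"jaw":1,"slide":[-0.15,-0.067,-0.023],"twist":[0,0,0.558]},{"jaw":1,"slide":[-0.2,-0.089,-0.023],"twist":[0,0,0.744]},{"jaw":1,"slide":[-0.25,-0.11,-0.023],"twist":[0,0,0.93]},{"jaw":1,"slide":[-0.2515,-0.1115,-0.023],"twist":[0,0,1.116]},{"jaw":1,"slide":[-0.2515,-0.1115,-0.023],"twist":[0,0,1.161]},{"jaw":1,"slide":[-0.2515,-0.1115,-0.023],"twist":[0,0,1.161]}]'
cat >> h.py <<'E'
def top_of(p,c,zl,zh,r=.04):
    w,_,_=pts(p); b=w[(np.abs(w[:,:2]-c)<r).all(1)&(w[:,2]>zl)&(w[:,2]<zh)]
    if len(b)<5: return None
    cc,rr=cv2.minEnclosingCircle(b[:,:2].astype(np.float32)); return len(b),b.mean(0),np.array(cc),rr,b[:,2].max()
E
python3 - <<'E'
from h import *
p=read_camera("wrist"); cv2.imwrite("pics/w1.png",p["pixels"])
print(landmark_of(p,"shaker")[:2]); print(top_of(p,(.363,.319),.07,.1)); print(top_of(p,(.363,.319),.01,.1))
go((.364,.319,.22),6)
E
```

```text
time_s: 2.3
tool_pos: [0.3641, 0.3189, 0.22]
ee_rot: [0.0, 0.669, 0.743, 0.0]
contact_force: [-0.4, -0.3, -0.9]
gripper_width: 0.998
grip_force: 0.0
[{'point': [0.3618, 0.3193, 0.0007], 'score': 0.98}]
(1491, array([0.3629, 0.3249, 0.0844]), array([0.3633, 0.3228]), 0.01726858876645565, np.float64(0.09065845372255717))
(2167, array([0.3615, 0.3282, 0.0725]), array([0.3615, 0.3233]), 0.02150973677635193, np.float64(0.09065845372255717))
slide [-0.0001  0.0001 -0.    ] twist [0.     0.     0.0018] | at [0.3639 0.319  0.22  ] joints [ 0.5512  0.1861 -0.0899  1.2948 -0.      2.0155] t 2.4
```

View pics/w1.png

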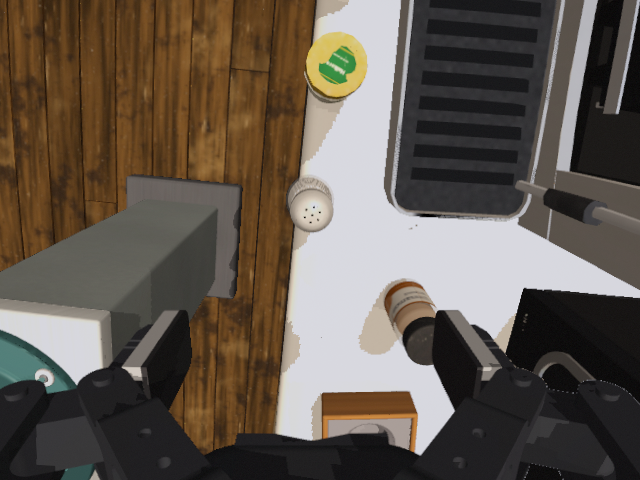

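```bash
python3 -m crank '[{"jaw":1,"slide":[0.0023,-0.001,0.06],"twist":[0,0,0]},{"jaw":1,"slide":[0.0023,-0.001,0.12],"twist":[0,0,0]},{"jaw":1,"slide":[0.0023,-0.001,0.17],"twist":[0,0,0]},{"jaw":1,"slide":[0.0023,-0.001,0.184],"twist":[0,0,0]},{"jaw":0,"slide":[0.0023,-0.001,0.184],"twist":[0,0,0]},{"jaw":0,"slide":[0.0023,-0.001,0.184],"twist":[0,0,0]},{"jaw":0,"slide":[0.0023,-0.001,0.184],"twist":[0,0,0]},{"jaw":0,"slide":[0.0023,-0.001,0.184],"twist":[0,0,0]}]'
```

```text
time_s: 3.4
tool_pos: [0.3635, 0.3218, 0.0373]
ee_rot: [0.0, 0.669, 0.743, 0.001]
contact_force: [-1.6, -1.4, 11.1]
gripper_width: 0.356
grip_force: 58.5
```

```bash
python3 -m crank '[{"jaw":0,"slide":[0,0,-0.03],"twist":[0,0,0]},{"jaw":0,"slide":[0,0,-0.08],"twist":[0,0,0]},{"jaw":0,"slide":[0,0,-0.13],"twist":[0,0,0]},{"jaw":0,"slide":[0,0,-0.14],"twist":[0,0,0]}]'
python3 - <<'E'
from h import *
p=read_camera("wrist"); s=read_camera("scene")
x,y,z=get_state()["tool_pos"]
cv2.imwrite("pics/w2.png",np.hstack([cv2.resize(p["pixels"][200:480,120:520],(400,280)),cv2.resize(s["pixels"][150:290,200:400],(400,280),interpolation=2)]))
print(get_state()["gripper_width"],get_state()["tool_pos"])
for n,q in (("w",p),("s",s)):
    print(n,[(d["score"],d["point"]) for d in landmark_of(q,"shaker")[:3]])
    w,_,_=pts(q)
    b=w[(np.abs(w[:,:2]-(x,y))<.04).all(1)]
    for h in np.arange(0.1,.26,.01):
        c=b[abs(b[:,2]-h)<.005]
        if len(c)>3: print(n,round(h,3),len(c),c.min(0)[:2],c.max(0)[:2])
p=read_camera("wrist")
for t in("cutout0","caddy"): print(t,[(round(d["score"],2),d["point"]) for d in landmark_of(p,t)])
E
```

```text
time_s: 3.9
tool_pos: [0.364, 0.322, 0.1793]
ee_rot: [0.001, 0.669, 0.743, 0.003]
contact_force: [-0.2, 0.3, -2.0]
gripper_width: 0.355
grip_force: 59.8
0.35634341894382243 [0.3632 0.3215 0.1768]
w [(0.85, [0.3633, 0.3242, 0.1428])]
w 0.14 7 [0.362  0.3389] [0.3724 0.3422]
w 0.15 146 [0.3444 0.3323] [0.3751 0.3433]
w 0.16 196 [0.3435 0.3325] [0.3768 0.3442]
w 0.17 465 [0.3405 0.3237] [0.3834 0.3448]
w 0.18 993 [0.3409 0.3177] [0.3831 0.3444]
w 0.19 1047 [0.3428 0.3194] [0.3817 0.3426]
w 0.2 1064 [0.3448 0.3231] [0.3802 0.3409]
w 0.21 565 [0.347  0.3265] [0.3782 0.3399]
w 0.22 2514 [0.3344 0.3092] [0.391 0.34 ]
w 0.23 5868 [0.3338 0.3085] [0.3913 0.3375]
w 0.24 1656 [0.3338 0.3105] [0.3912 0.3368]
w 0.25 2143 [0.3305 0.3099] [0.3942 0.338 ]
s [(0.67, [0.3642, 0.3224, 0.1406]), (0.59, [0.4048, 0.749, -0.0031])]
s 0.14 5 [0.3494 0.3047] [0.3695 0.3138]
s 0.15 35 [0.3415 0.3008] [0.3758 0.3296]
s 0.16 33 [0.3401 0.2983] [0.3738 0.3305]
s 0.17 41 [0.3404 0.2975] [0.3748 0.3326]
s 0.18 46 [0.3403 0.2971] [0.3789 0.3295]
s 0.19 39 [0.3427 0.2974] [0.3784 0.3264]
s 0.2 44 [0.3437 0.3002] [0.3739 0.3306]
s 0.21 29 [0.3441 0.3025] [0.3882 0.3256]
s 0.22 44 [0.3389 0.3031] [0.3964 0.3341]
s 0.23 83 [0.3346 0.3019] [0.3952 0.3334]
s 0.24 41 [0.3317 0.3058] [0.3936 0.3363]
s 0.25 39 [0.3348 0.3059] [0.393  0.3375]
cutout0 []
caddy [(0.5, [0.3688, 0.4245, 0.0014])]
```

View pics/w2.png

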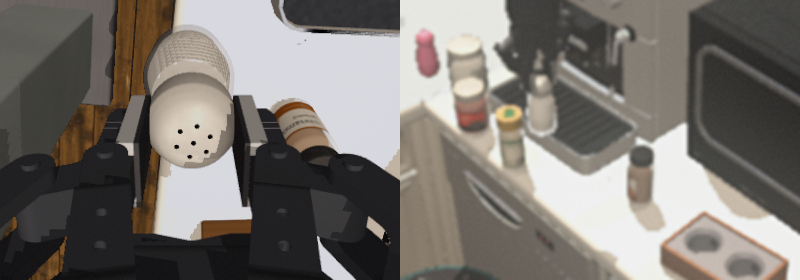

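```bash
python3 -m crank '[{"jaw":0,"slide":[-0.057,0.011,-0.033],"twist":[0,0,0]},{"jaw":0,"slide":[-0.115,0.022,-0.033],"twist":[0,0,0]},{"jaw":0,"slide":[-0.172,0.032,-0.033],"twist":[0,0,0]},{"jaw":0,"slide":[-0.229,0.043,-0.033],"twist":[0,0,0]},{"jaw":0,"slide":[-0.286,0.054,-0.033],"twist":[0,0,0]},{"jaw":0,"slide":[-0.325,0.061,-0.033],"twist":[0,0,0]},{"jaw":0,"slide":[-0.343,0.064,-0.033],"twist":[0,0,0]},{"jaw":0,"slide":[-0.343,0.064,-0.033],"twist":[0,0,0]}]'
cat >> h.py <<'E'
def caddy(p,**k):
    m=cut_out(p,"caddy"); 
    if not m: print("no mask"); return
    m=m[0]["mask"]; w,u,v=pts(p,m)
    b=w[(w[:,2]>.030)&(w[:,2]<.048)]; lo=np.percentile(b,1,0)-.01; hi=np.percentile(b,99,0)+.01
    b=b[((b>lo)&(b<hi)).all(1)]; q=cv2.minAreaRect(b[:,:2].astype(np.float32)); print("caddy rect",len(b),q,"z",b[:,2].mean())
    for t in ("cutout0",): print([(round(d["score"],2),np.array(d["point"])) for d in landmark_of(p,t)])
    return b
E
python3 - <<'E'
from h import *
p=read_camera("wrist"); cv2.imwrite("pics/w3.png",p["pixels"]); caddy(p)
caddy(read_camera("scene")); caddy(read_camera("top")); go((.463,-.013,.21),6)
E
```

```text
time_s: 5.25
tool_pos: [0.4623, -0.0136, 0.2084]
ee_rot: [-0.001, 0.67, 0.743, -0.0]
contact_force: [-1.3, 0.7, -1.1]
gripper_width: 0.358
grip_force: 59.9
caddy rect 17838 ((0.45649468898773193, 0.029005061835050583), (0.10073284059762955, 0.15931303799152374), 7.086694717407227) z 0.038236785083459
[(0.98, array([ 0.4673, -0.0135,  0.009 ])), (0.85, array([0.4538, 0.0679, 0.0089]))]
caddy rect 1294 ((0.4566212296485901, 0.02626766636967659), (0.1053752675652504, 0.16473540663719177), 7.79652214050293) z 0.03845598347460657
[(0.89, array([ 0.4634, -0.0088,  0.0077])), (0.77, array([0.4541, 0.0621, 0.0063]))]
caddy rect 474 ((0.4558508098125458, 0.05730467662215233), (0.10169396549463272, 0.10109975188970566), 6.05286979675293) z 0.03931635840668164
[(0.92, array([0.4514, 0.0647, 0.0092])), (0.74, array([ 0.4587, -0.0112,  0.0067]))]
slide [-0.0003  0.0007 -0.001 ] twist [0.0001 0.     0.001 ] | at [ 0.4623 -0.0128  0.209 ] joints [-0.2042  0.1519 -0.1629  1.2559  0.      1.2609] t 5.7
```

View pics/w3.png

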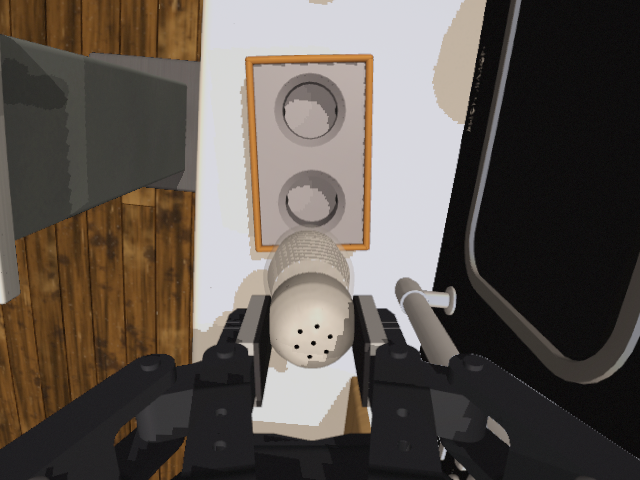

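```bash
python3 -m crank '[{"jaw":0,"slide":[0.0034,0,0.05],"twist":[0,0,-0.019]},{"jaw":0,"slide":[0.0034,0,0.1],"twist":[0,0,-0.019]},{"jaw":0,"slide":[0.0034,0,0.13],"twist":[0,0,-0.019]},{"jaw":0,"slide":[0.0034,0,0.137],"twist":[0,0,-0.019]},{"jaw":0,"slide":[0.0034,0,0.143],"twist":[0,0,-0.019]},{"jaw":0,"slide":[0.0034,0,0.147],"twist":[0,0,-0.019]}]'
python3 -m crank '[{"jaw":0,"slide":[0,0,0.004],"twist":[0,0,0]},{"jaw":0,"slide":[0,0,0.008],"twist":[0,0,0]},{"jaw":0,"slide":[0,0,0.011],"twist":[0,0,0]}]'
```

```text
time_s: 6.45
tool_pos: [0.4627, -0.01, 0.0626]
ee_rot: [0.001, 0.662, 0.75, 0.0]
contact_force: [-0.4, 0.1, -0.6]
gripper_width: 0.356
grip_force: 59.9
time_s: 6.82
tool_pos: [0.4621, -0.0099, 0.0509]
ee_rot: [0.0, 0.662, 0.75, 0.0]
contact_force: [0.6, -1.1, -0.9]
gripper_width: 0.356
grip_force: 59.9
```

```bash
python3 -m crank '[{"jaw":0,"slide":[0,0,0.003],"twist":[0,0,0]},{"jaw":0,"slide":[0,0,0.006],"twist":[0,0,0]},{"jaw":0,"slide":[0,0,0.006],"twist":[0,0,0]}]'
python3 - <<'E'
from h import *
p=read_camera("wrist"); cv2.imwrite("pics/w4.png",p["pixels"]); caddy(p); print(get_state()["contact_force"])
print([(d["score"],d["point"]) for d in landmark_of(p,"shaker")[:3]])
E
```

```text
time_s: 7.2
tool_pos: [0.4624, -0.0099, 0.0453]
ee_rot: [0.0, 0.662, 0.75, 0.0]
contact_force: [-2.1, 0.6, 6.8]
gripper_width: 0.354
grip_force: 60.8
caddy rect 54743 ((0.45607152581214905, 0.03127117082476616), (0.10053375363349915, 0.15479247272014618), 6.912991523742676) z 0.038259531043897496
[(0.83, array([0.4556, 0.0676, 0.0083]))]
[-0.6626 -0.2847  7.1027]
[(0.61, [0.4589, -0.0088, 0.0092])]
```

View pics/w4.png

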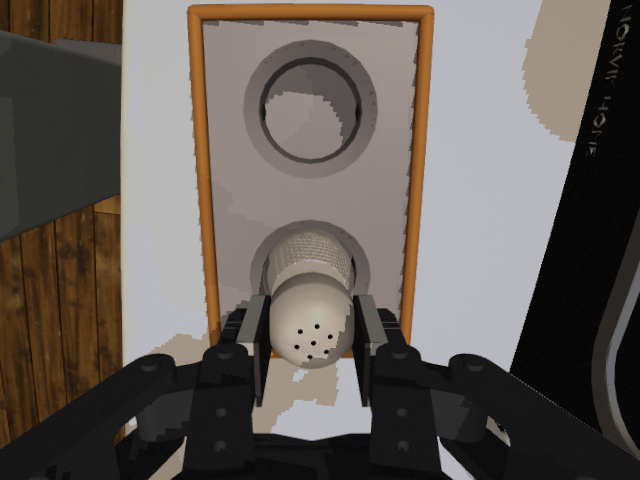

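```bash
python3 -m crank '[{"jaw":0,"slide":[0,0,0.003],"twist":[0,0,0]},{"jaw":0,"slide":[0,0,0.003],"twist":[0,0,0]}]'; python3 -m crank '[{"jaw":0,"slide":[0,0,0.003],"twist":[0,0,0]},{"jaw":0,"slide":[0,0,0.003],"twist":[0,0,0]}]'
```

```text
time_s: 7.65
tool_pos: [0.4644, -0.0103, 0.0446]
ee_rot: [0.003, 0.662, 0.75, 0.001]
contact_force: [-6.3, 1.2, 45.3]
gripper_width: 0.356
grip_force: 67.5
time_s: 7.9
tool_pos: [0.4672, -0.0108, 0.0436]
ee_rot: [0.005, 0.662, 0.75, 0.003]
contact_force: [-4.6, 1.8, 72.3]
gripper_width: 0.359
grip_force: 75.5
```

```bash
python3 -m crank '[{"jaw":0,"slide":[0,0,-0.006],"twist":[0,0,0]},{"jaw":1,"slide":[0,0,-0.004],"twist":[0,0,0]},{"jaw":1,"slide":[0,0,-0.004],"twist":[0,0,0]},{"jaw":1,"slide":[0,0,-0.004],"twist":[0,0,0]},{"jaw":1,"slide":[0,0,-0.04],"twist":[0,0,0]},{"jaw":1,"slide":[0,0,-0.1],"twist":[0,0,0]},{"jaw":1,"slide":[0,0,-0.16],"twist":[0,0,0]},{"jaw":1,"slide":[0,0,-0.16],"twist":[0,0,0]}]'
python3 - <<'E'
from h import *
p=read_camera("wrist"); cv2.imwrite("pics/w5.png",p["pixels"]); caddy(p); print(top_of(p,(.462,-.009),.075,.12)); print(get_state()["contact_force"])
for d in landmark_of(p,"shaker")[:2]: print(d)
go((.4705,.2235,.21),7)
E
```

```text
time_s: 8.9
tool_pos: [0.4639, -0.0102, 0.2025]
ee_rot: [0.003, 0.662, 0.75, 0.001]
contact_force: [0.5, -0.5, -0.1]
gripper_width: 0.999
grip_force: 0.0
caddy rect 19229 ((0.4551917612552643, 0.028505567461252213), (0.10066584497690201, 0.16004374623298645), 5.999825954437256) z 0.03833264867416919
[(0.86, array([0.4562, 0.0676, 0.0059]))]
(1764, array([ 0.4614, -0.006 ,  0.0921]), array([ 0.4618, -0.0085]), 0.01732204481959343, np.float64(0.09853765487612302))
[-0.1286  0.6184 -0.2181]
{'point': [0.4586, -0.0098, 0.0081], 'score': 0.75}
slide [ 0.2303  0.0379 -0.0121] twist [-0.002  -0.0007  0.0018] | at [ 0.4614 -0.0097  0.1978] joints [-0.198   0.1557 -0.189   1.2282  0.      1.2488] t 9.1
```

View pics/w5.png

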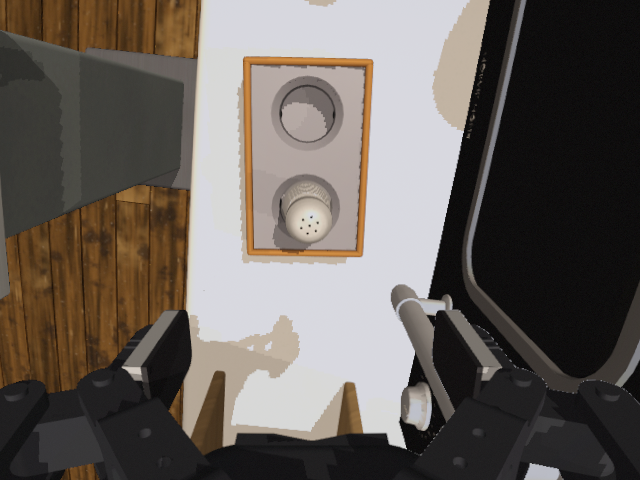

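```bash
python3 -m crank '[{"jaw":1,"slide":[0.058,0.009,-0.012],"twist":[0,0,0]},{"jaw":1,"slide":[0.116,0.019,-0.012],"twist":[0,0,0]},{"jaw":1,"slide":[0.174,0.029,-0.012],"twist":[0,0,0]},{"jaw":1,"slide":[0.22,0.036,-0.012],"twist":[0,0,0]},{"jaw":1,"slide":[0.23,0.038,-0.012],"twist":[0,0,0]},{"jaw":1,"slide":[0.23,0.038,-0.012],"twist":[0,0,0]}]'
python3 - <<'E'
from h import *
p=read_camera("wrist"); print(top_of(p,(.4705,.2235),.09,.11)); print([d for d in landmark_of(p,"spice_jar")[:2]])
w,_,_=pts(p); b=w[(np.abs(w[:,:2]-(.4705,.2235))<.04).all(1)]
for h in np.arange(.02,.09,.01):
    c=b[abs(b[:,2]-h)<.005]
    if len(c)>3: print(round(h,2),len(c),c.min(0)[:2],c.max(0)[:2])
go((.4705,.2235,.21),7)
E
```

```text
time_s: 9.85
tool_pos: [0.4708, 0.223, 0.21]
ee_rot: [-0.0, 0.662, 0.75, -0.001]
contact_force: [-0.6, -0.7, -0.2]
gripper_width: 1.003
grip_force: 0.0
(2278, array([0.4705, 0.2265, 0.0972]), array([0.4705, 0.2253]), 0.019741516560316086, np.float64(0.09973246665754841))
[{'point': [0.4681, 0.2264, -0.0015], 'score': 0.6}]
0.02 62 [0.4465 0.231 ] [0.4865 0.2496]
0.03 75 [0.447 0.232] [0.4881 0.2492]
0.04 84 [0.4472 0.2277] [0.4881 0.2492]
0.05 88 [0.4471 0.2249] [0.4868 0.2492]
0.06 139 [0.4478 0.2304] [0.488 0.249]
0.07 197 [0.448  0.2169] [0.4913 0.2483]
0.08 328 [0.4485 0.2189] [0.491  0.2474]
slide [ 0.0015 -0.0004  0.0005] twist [-0.001   0.0004  0.001 ] | at [0.4711 0.222  0.2105] joints [ 0.284   0.253  -0.0257  1.2931 -0.0002  1.7316] t 9.95
```

```bash
python3 -m crank '[{"jaw":1,"slide":[0.0031,-0.0007,0.06],"twist":[0,0,0]},{"jaw":1,"slide":[0.0031,-0.0007,0.12],"twist":[0,0,0]},{"jaw":1,"slide":[0.0031,-0.0007,0.155],"twist":[0,0,0]},{"jaw":1,"slide":[0.0031,-0.0007,0.166],"twist":[0,0,0]},{"jaw":0,"slide":[0.0031,-0.0007,0.166],"twist":[0,0,0]},{"jaw":0,"slide":[0.0031,-0.0007,0.166],"twist":[0,0,0]},{"jaw":0,"slide":[0.0031,-0.0007,0.166],"twist":[0,0,0]},{"jaw":0,"slide":[0.0031,-0.0007,0.166],"twist":[0,0,0]}]'
python3 - <<'E'
from h import *
go((.4512,.0663,.20),6)
E
```

```text
time_s: 10.95
tool_pos: [0.4712, 0.2263, 0.0466]
ee_rot: [0.001, 0.662, 0.75, 0.001]
contact_force: [-2.1, -1.7, 12.2]
gripper_width: 0.432
grip_force: 59.2
slide [-0.1563 -0.0392 -0.1535] twist [ 0.0028 -0.0004  0.0194] | at [0.4712 0.2263 0.0466] joints [ 0.2919  0.3511 -0.3505  0.8664 -0.0001  1.7386] t 10.95
```

```bash
python3 -m crank '[{"jaw":0,"slide":[0,0,-0.05],"twist":[0,0,0]},{"jaw":0,"slide":[0,0,-0.11],"twist":[0,0,0]},{"jaw":0,"slide":[-0.02,-0.005,-0.155],"twist":[0,0,0.02]},{"jaw":0,"slide":[-0.075,-0.02,-0.155],"twist":[0,0,0.02]},{"jaw":0,"slide":[-0.12,-0.03,-0.155],"twist":[0,0,0.02]},{"jaw":0,"slide":[-0.15,-0.038,-0.155],"twist":[0,0,0.02]},{"jaw":0,"slide":[-0.156,-0.039,-0.155],"twist":[0,0,0.02]},{"jaw":0,"slide":[-0.156,-0.039,-0.155],"twist":[0,0,0.02]}]'
python3 - <<'E'
from h import *
p=read_camera("wrist"); print("tcp",get_state()["tool_pos"],get_state()["gripper_width"])
x,y,_=get_state()["tool_pos"]; print(top_of(p,(x,y),.24,.265)); caddy(p)
w,_,_=pts(p); b=w[(np.abs(w[:,:2]-(x,y))<.04).all(1)]
for h in np.arange(.14,.24,.01):
    c=b[abs(b[:,2]-h)<.005]
    if len(c)>3: print(round(h,2),len(c),c.min(0)[:2],c.max(0)[:2])
s=read_camera("scene"); caddy(s)
go((.4512,.0663,.20),6)
E
```

```text
time_s: 11.95
tool_pos: [0.451, 0.0665, 0.2005]
ee_rot: [0.0, 0.67, 0.743, 0.0]
contact_force: [0.3, -0.0, -1.8]
gripper_width: 0.427
grip_force: 61.4
tcp [0.451  0.0669 0.2003] 0.42770299063768585
(12913, array([0.4502, 0.0702, 0.2516]), array([0.4498, 0.0739]), 0.032178644090890884, np.float64(0.2649988302604745))
caddy rect 8125 ((0.4532284438610077, 0.04972301423549652), (0.10035291314125061, 0.11697853356599808), 5.963903903961182) z 0.03860222759488545
[(0.91, array([0.4529, 0.067 , 0.0065]))]
0.16 74 [0.4284 0.0777] [0.4674 0.0901]
0.17 295 [0.4268 0.0734] [0.4678 0.0905]
0.18 428 [0.4267 0.0715] [0.4681 0.0904]
0.19 484 [0.427  0.0708] [0.4685 0.0901]
0.2 574 [0.4272 0.0661] [0.4689 0.0897]
0.21 711 [0.4272 0.0655] [0.4692 0.0897]
0.22 866 [0.4275 0.0664] [0.4704 0.0891]
0.23 1811 [0.4289 0.0705] [0.4697 0.0883]
caddy rect 1135 ((0.45600688457489014, 0.026389718055725098), (0.10800042748451233, 0.16301369667053223), 5.896264553070068) z 0.03882798177233777
[(0.92, array([0.4504, 0.0595, 0.0063])), (0.69, array([ 0.4619, -0.0112,  0.0058]))]
slide [-0.0008  0.0003 -0.0001] twist [-0.0001 -0.0001  0.0003] | at [0.4508 0.067  0.1999] joints [-0.0316  0.1436 -0.198   1.2293  0.0001  1.4342] t 12.25
```

```bash
python3 -m crank '[{"jaw":0,"slide":[-0.0015,0.0015,0.05],"twist":[0,0,0]},{"jaw":0,"slide":[-0.0015,0.0015,0.095],"twist":[0,0,0]},{"jaw":0,"slide":[-0.0015,0.0015,0.112],"twist":[0,0,0]},{"jaw":0,"slide":[-0.0015,0.0015,0.122],"twist":[0,0,0]},{"jaw":0,"slide":[-0.0015,0.0015,0.13],"twist":[0,0,0]},{"jaw":0,"slide":[-0.0015,0.0015,0.136],"twist":[0,0,0]}]'; python3 -m crank '[{"jaw":0,"slide":[0,0,0.004],"twist":[0,0,0]},{"jaw":0,"slide":[0,0,0.007],"twist":[0,0,0]},{"jaw":0,"slide":[0,0,0.007],"twist":[0,0,0]}]'
```

```text
time_s: 13.0
tool_pos: [0.453, 0.0651, 0.0641]
ee_rot: [0.0, 0.669, 0.743, 0.0]
contact_force: [-0.4, 0.3, -0.4]
gripper_width: 0.428
grip_force: 61.4
time_s: 13.38
tool_pos: [0.4528, 0.0651, 0.057]
ee_rot: [0.0, 0.669, 0.743, 0.0]
contact_force: [2.8, -0.4, -2.7]
gripper_width: 0.426
grip_force: 60.9
```

```bash
python3 -m crank '[{"jaw":0,"slide":[0,0,0.003],"twist":[0,0,0]},{"jaw":0,"slide":[0,0,0.003],"twist":[0,0,0]}]'; python3 -m crank '[{"jaw":0,"slide":[0,0,0.0025],"twist":[0,0,0]},{"jaw":0,"slide":[0,0,0.0025],"twist":[0,0,0]}]'
```

```text
time_s: 13.62
tool_pos: [0.453, 0.065, 0.0546]
ee_rot: [0.001, 0.669, 0.743, 0.0]
contact_force: [0.8, -0.5, 10.6]
gripper_width: 0.428
grip_force: 62.8
time_s: 13.88
tool_pos: [0.4539, 0.0647, 0.0543]
ee_rot: [0.002, 0.669, 0.743, 0.001]
contact_force: [-10.9, -2.0, 53.3]
gripper_width: 0.424
grip_force: 70.3
```

```bash
python3 -m crank '[{"jaw":0,"slide":[0,0,-0.003],"twist":[0,0,0]},{"jaw":1,"slide":[0,0,-0.003],"twist":[0,0,0]},{"jaw":1,"slide":[0,0,-0.003],"twist":[0,0,0]},{"jaw":1,"slide":[0,0,-0.003],"twist":[0,0,0]},{"jaw":1,"slide":[0,0,-0.05],"twist":[0,0,0]},{"jaw":1,"slide":[0,0,-0.11],"twist":[0,0,0]},{"jaw":1,"slide":[0,0,-0.15],"twist":[0,0,0]},{"jaw":1,"slide":[0,0,-0.15],"twist":[0,0,0]}]'
python3 - <<'E'
from h import *
p=read_camera("wrist"); print("tcp",get_state()["tool_pos"]); b=caddy(p)
print(top_of(p,(.451,.067),.09,.12)); print(top_of(p,(.461,-.009),.08,.12))
s=read_camera("scene"); print(top_of(s,(.451,.067),.09,.12)[-1])
# riser geometry: board top, front edge & sides (scene, top)
for n,q in (("s",s),("t",read_camera("top")),):
    w,_,_=pts(q); b=w[(w[:,2]>.158)&(w[:,2]<.171)&(w[:,1]<-.12)&(w[:,1]>-.45)&(w[:,0]>.36)&(w[:,0]<.555)]
    print(n,"board y front",[ (round(x,2),round(np.percentile(b[abs(b[:,0]-x)<.012,1],98),4)) for x in (.40,.42,.44,.48,.5,.52)],"x lo/hi",[(y,np.percentile(b[abs(b[:,1]-y)<.015,0],[2,98])) for y in (-.21,-.24)])
    print([ (t,np.array(d["point"])) for t in ("mouth","riser","stop") for d in landmark_of(q,t)[:1]])
go((.44,.17,.12),6,42)
E
```

```text
time_s: 14.88
tool_pos: [0.4537, 0.0651, 0.2038]
ee_rot: [0.002, 0.669, 0.743, 0.001]
contact_force: [0.2, -0.4, 0.6]
gripper_width: 1.001
grip_force: 0.0
tcp [0.4529 0.0651 0.2021]
caddy rect 14105 ((0.4551388621330261, 0.028391145169734955), (0.10047675669193268, 0.15970994532108307), 6.147768497467041) z 0.03838104065253646
[(0.69, array([ 0.4626, -0.0088,  0.008 ]))]
(2589, array([0.4528, 0.0659, 0.1048]), array([0.4528, 0.0641]), 0.019907495006918907, np.float64(0.10788166943130287))
(1463, array([ 0.4612, -0.004 ,  0.0919]), array([ 0.4617, -0.008 ]), 0.0172868762165308, np.float64(0.09820955486365229))
0.11191300881821639
s board y front [(0.4, np.float64(-0.1979)), (0.42, np.float64(-0.1981)), (0.44, np.float64(-0.1959)), (0.48, np.float64(-0.1924)), (0.5, np.float64(-0.1929)), (0.52, np.float64(-0.1915))] x lo/hi [(-0.21, array([0.3874, 0.532 ])), (-0.24, array([0.3874, 0.5316]))]
[('stop', array([ 0.4653, -0.3904,  0.0017]))]
t board y front [(0.4, np.float64(-0.1894)), (0.42, np.float64(-0.1892)), (0.44, np.float64(-0.1878)), (0.48, np.float64(-0.1874)), (0.5, np.float64(-0.1871)), (0.52, np.float64(-0.1864))] x lo/hi [(-0.21, array([0.3892, 0.5351])), (-0.24, array([0.3909, 0.5362]))]
[('riser', array([ 0.4614, -0.3055,  0.0004]))]
slide [ 0.1056 -0.0013  0.0812] twist [-0.0007 -0.7331 -0.0005] | at [0.4523 0.0651 0.2012] joints [-0.0357  0.1455 -0.1921  1.2337  0.      1.4311] t 15.425
```

```bash
python3 - <<'E'
from h import *
p=read_camera("wrist"); E=np.asarray(p["extrinsics"]); c=-E[:3,:3].T@E[:3,3]; x,r=cur(); print("cam in tool",r.inv().apply(c-x)); go((.4475,.19,.12),6,42)
E
```

```text
cam in tool [ 0.0732 -0.0005 -0.1768]
slide [0.1247 0.0082 0.0813] twist [-0.0006 -0.7331 -0.0006] | at [0.4524 0.0651 0.2013] joints [-0.0357  0.1454 -0.192   1.2337  0.      1.4311] t 15.475
```

```bash
python3 -m crank '[{"jaw":0.6,"slide":[0.05,0.003,0],"twist":[0,-0.14,0]},{"jaw":0.6,"slide":[0.1,0.006,0],"twist":[0,-0.32,0]},{"jaw":0.6,"slide":[0.125,0.008,0],"twist":[0,-0.5,0]},{"jaw":0.6,"slide":[0.125,0.008,0.03],"twist":[0,-0.68,0]},{"jaw":0.6,"slide":[0.125,0.008,0.06],"twist":[0,-0.733,0]},{"jaw":0.6,"slide":[0.125,0.008,0.081],"twist":[0,-0.733,0]},{"jaw":0.6,"slide":[0.125,0.008,0.081],"twist":[0,-0.733,0]}]'
python3 - <<'E'
from h import *
s=read_camera("scene"); cv2.imwrite("pics/s6.png",s["pixels"])
for n,q in (("s",s),("t",read_camera("top"))):
    w,u,v=pts(q); c=q["pixels"][v,u].astype(int); teal=(c[:,1]-c[:,2]>15)&(c[:,0]-c[:,2]>15)
    for y in np.arange(.1,.6,.05):
        b=w[teal&(abs(w[:,1]-y)<.025)&(w[:,2]>.02)&(w[:,0]>.3)]
        if len(b)>5: i=np.argsort(b[:,0])[-3]; print(n,round(y,2),len(b),"xmax",b[i],"zmin",b[:,2].min())
go((.448,.128,.016),6,42)
E
```

```text
time_s: 16.35
tool_pos: [0.4468, 0.1902, 0.1192]
ee_rot: [0.266, 0.624, 0.694, -0.241]
contact_force: [0.0, 0.3, 0.6]
gripper_width: 0.602
grip_force: 0.0
s 0.3 12 xmax [0.3845 0.3056 0.6012] zmin 0.5926791560120664
s 0.35 51 xmax [0.4634 0.3654 0.5626] zmin 0.5545493185808893
s 0.4 13 xmax [0.4654 0.4    0.5547] zmin 0.5534629360888025
t 0.25 152 xmax [0.3509 0.2736 0.6226] zmin 0.16312228568016934
t 0.3 591 xmax [0.4068 0.3236 0.591 ] zmin 0.5812597439259019
t 0.35 944 xmax [0.4705 0.3702 0.5694] zmin 0.5531740051932509
t 0.4 1201 xmax [0.5335 0.4164 0.535 ] zmin 0.5225745047256252
t 0.45 728 xmax [0.5325 0.429  0.5247] zmin 0.48873827612109755
t 0.5 142 xmax [0.4932 0.4831 0.5166] zmin 0.04217884855297614
slide [ 0.0244 -0.0062  0.1197] twist [-0.0001 -0.0006 -0.0014] | at [0.4477 0.1902 0.1214] joints [ 0.6191  0.5496 -0.0564  1.3815 -0.6213  2.2222] t 16.45
```

View pics/s6.png

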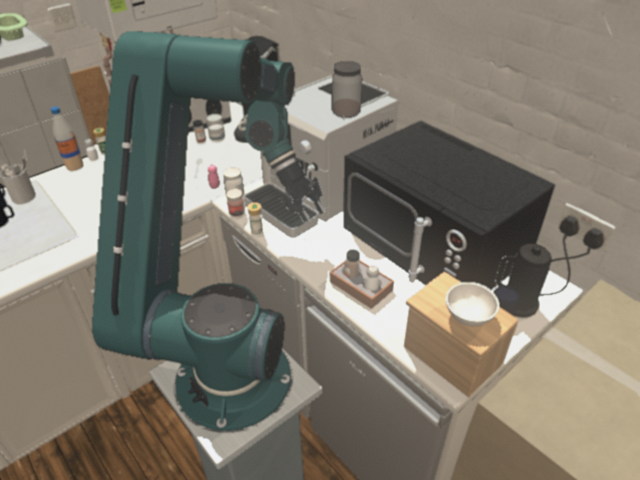

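```bash
python3 -m crank '[{"jaw":0.6,"slide":[0.024,-0.006,0.04],"twist":[0,0,0]},{"jaw":0.6,"slide":[0.024,-0.006,0.09],"twist":[0,0,0]},{"jaw":0.6,"slide":[0.024,-0.006,0.115],"twist":[0,0,0]},{"jaw":0.6,"slide":[0.024,-0.006,0.12],"twist":[0,0,0]},{"jaw":0.6,"slide":[0.024,-0.006,0.12],"twist":[0,0,0]}]'
python3 - <<'E'
from h import *
print(get_state()["contact_force"])
for y,a in ((.108,6),(.04,1.7),(-.1,1.7),(-.19,1.7),(-.22,1.7)): go((.462+.028*(-.305-y),y,.016),a,42)
E
```

```text
time_s: 17.08
tool_pos: [0.4487, 0.1279, 0.0164]
ee_rot: [0.266, 0.626, 0.693, -0.239]
contact_force: [0.6, 0.3, -0.3]
gripper_width: 0.601
grip_force: 0.0
[ 0.6315  0.348  -0.3094]
slide [-0.0146 -0.0003  0.0137] twist [ 0.0006 -0.001  -0.0023] | at [0.4487 0.1279 0.0164] joints [ 0.5247  0.582  -0.3259  1.0135 -0.6568  2.1134] t 17.075
slide [-0.065  -0.0054  0.059 ] twist [ 0.0507 -0.001   0.0535] | at [0.4487 0.1279 0.0164] joints [ 0.5247  0.582  -0.3259  1.0135 -0.6568  2.1134] t 17.075
slide [-0.1689 -0.016   0.1523] twist [ 0.0507 -0.001   0.0535] | at [0.4487 0.1279 0.0164] joints [ 0.5247  0.582  -0.3259  1.0135 -0.6568  2.1134] t 17.075
slide [-0.2357 -0.0228  0.2123] twist [ 0.0507 -0.001   0.0535] | at [0.4487 0.1279 0.0164] joints [ 0.5247  0.582  -0.3259  1.0135 -0.6568  2.1134] t 17.075
slide [-0.258  -0.025   0.2324] twist [ 0.0507 -0.001   0.0535] | at [0.4487 0.1279 0.0164] joints [ 0.5247  0.582  -0.3259  1.0135 -0.6568  2.1134] t 17.075
```

```bash
python3 -m crank '[{"jaw":0.6,"slide":[-0.008,0,0.0075],"twist":[0,0,0]},{"jaw":0.6,"slide":[-0.016,-0.0005,0.015],"twist":[0,0,0]},{"jaw":0.6,"slide":[-0.024,-0.001,0.022],"twist":[0.008,0,0.008]},{"jaw":0.6,"slide":[-0.032,-0.002,0.0295],"twist":[0.017,0,0.018]},{"jaw":0.6,"slide":[-0.04,-0.003,0.037],"twist":[0.025,0,0.027]},{"jaw":0.6,"slide":[-0.048,-0.004,0.044],"twist":[0.034,0,0.036]},{"jaw":0.6,"slide":[-0.057,-0.005,0.0515],"twist":[0.042,0,0.045]},{"jaw":0.6,"slide":[-0.065,-0.0054,0.059],"twist":[0.0507,-0.001,0.0535]}]'
python3 - <<'E'
from h import *
print(get_state()["contact_force"])
caddy(read_camera("scene")); caddy(read_camera("top"))
for y,a in ((-.06,1.7),): go((.462+.028*(-.305-y),y,.016),a,42)
E
```

```text
time_s: 18.08
tool_pos: [0.4522, 0.0395, 0.015]
ee_rot: [0.257, 0.65, 0.67, -0.25]
contact_force: [0.0, 9.5, 5.3]
gripper_width: 0.598
grip_force: 5.0
[0.0129 9.5121 5.3224]
caddy rect 1014 ((0.4529320299625397, -0.014216125011444092), (0.10624150186777115, 0.16373534500598907), 0.825365424156189) z 0.0387428578253975
[(0.59, array([0.4525, 0.0194, 0.0062])), (0.56, array([ 0.4563, -0.0522,  0.0077]))]
caddy rect 705 ((0.4556317925453186, -0.014442726969718933), (0.10300629585981369, 0.15419822931289673), 1.5638076066970825) z 0.03905154745387471
[(0.85, array([ 0.456 , -0.0529,  0.0064])), (0.65, array([0.448 , 0.0245, 0.007 ]))]
slide [-0.0748  0.0007  0.0659] twist [-0.0013  0.0011  0.002 ] | at [0.4514 0.0396 0.0148] joints [ 0.3588  0.5295 -0.4375  0.8891 -0.6862  2.0009] t 18.375
```

```bash
python3 - <<'E'
from h import *
p=read_camera("wrist"); s=read_camera("scene"); t=read_camera("top")
a=cv2.resize(p["pixels"],(800,600))[250:600]; a=cv2.resize(a,(533,233)) if 0 else cv2.resize(p["pixels"],(400,300))
b=cv2.resize(s["pixels"][210:330,300:460],(400,300),interpolation=2); c=cv2.resize(t["pixels"][190:265,310:410],(400,300),interpolation=2)
d=cv2.resize(p["pixels"][300:480,200:440],(400,300),interpolation=2)
cv2.imwrite("pics/m7.png",np.vstack([np.hstack([a,b]),np.hstack([c,d])]))
w,u,v=pts(s,cut_out(s,"caddy")[0]["mask"]); b=w[(w[:,2]>.02)&(w[:,2]<.07)]
for y in np.arange(-.1,.08,.02):
    k=b[abs(b[:,1]-y)<.01]; print(round(y,2),len(k),np.median(k[:,2]) if len(k) else 0)
w,u,v=pts(p); b=w[(np.abs(w[:,0]-.452)<.05)&(w[:,1]>.0)&(w[:,1]<.16)&(w[:,2]<.11)&(w[:,2]>.006)]
print(len(b))
for y in np.arange(0,.12,.01):
    k=b[abs(b[:,1]-y)<.005]
    if len(k): print("w",round(y,2),len(k),np.percentile(k[:,2],[1,50,99]))
E
```

```text
-0.1 179 0.033951220202618614
-0.08 183 0.037929304162065615
-0.06 135 0.03777439118882967
-0.04 100 0.03803730129288646
-0.02 134 0.03846855907741667
0.0 149 0.038985539639639244
0.02 108 0.038442911077017416
0.04 85 0.03774892200143565
0.06 73 0.03903098650850359
75546
w 0.0 119 [0.0375 0.0378 0.0382]
w 0.01 298 [0.0345 0.0377 0.0382]
w 0.02 411 [0.0313 0.0362 0.0697]
w 0.03 1515 [0.0327 0.0563 0.077 ]
w 0.04 8840 [0.0353 0.06   0.0797]
w 0.05 1565 [0.0354 0.0406 0.0672]
w 0.06 2460 [0.0065 0.031  0.0537]
w 0.07 17583 [0.0064 0.0249 0.0578]
w 0.08 2316 [0.0382 0.0496 0.0756]
w 0.09 2856 [0.0468 0.0583 0.0918]
w 0.1 7393 [0.0587 0.0821 0.0955]
w 0.11 7086 [0.0665 0.0752 0.096 ]
```

View pics/m7.png

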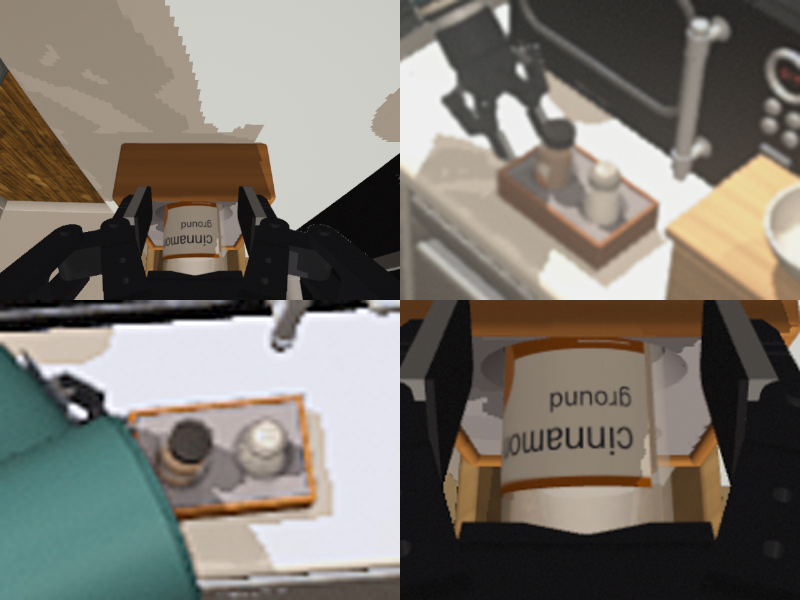

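```bash
python3 - <<'E'
from h import *
p=read_camera("wrist"); x,r=cur(); w,u,v=pts(p); q=r.inv().apply(w-x); c=p["pixels"][v,u].astype(int)
dark=(c.max(1)-c.min(1)<14)
for (ul,uh) in ((185,260),(380,470)):
  for vv in range(280,420,12):
    k=dark&(u>ul)&(u<uh)&(abs(v-vv)<6)&(q[:,2]>-.1)&(abs(q[:,0])<.03)&(abs(q[:,1])<.06)
    if k.sum()>10: print(ul,vv,k.sum(),"tool x",np.percentile(q[k,0],[2,50,98]),"y",np.percentile(q[k,1],[2,98]),"z max",np.percentile(q[k,2],[50,99]))
k=(c[:,2]-c[:,0]>40)&(w[:,1]>.03)&(w[:,1]<.1)&(w[:,2]<.05)&(abs(w[:,0]-.45)<.06)
b=w[k]
for z in np.arange(.005,.05,.005):
    m=abs(b[:,2]-z)<.0025; print("wood z",round(z,3),m.sum(),np.percentile(b[m,1],[5,50,95]) if m.sum() else 0)
E
```

```text
185 304 249 tool x [0.0076 0.012  0.0126] y [-0.0321 -0.026 ] z max [-0.0469 -0.039 ]
185 316 444 tool x [0.004  0.0115 0.0125] y [-0.0387 -0.026 ] z max [-0.0531 -0.04  ]
185 328 750 tool x [-0.0199  0.0078  0.0123] y [-0.0391 -0.023 ] z max [-0.0567 -0.0064]
185 340 790 tool x [-0.029   0.008   0.0123] y [-0.0387 -0.0258] z max [-0.0642 -0.0009]
185 352 588 tool x [-0.0084  0.0106  0.0148] y [-0.0336 -0.0258] z max [-0.0755 -0.0429]
185 364 580 tool x [-0.0084  0.008   0.0138] y [-0.0324 -0.0257] z max [-0.0771 -0.0504]
185 376 544 tool x [-0.0082  0.0124  0.0136] y [-0.0311 -0.0247] z max [-0.0886 -0.0578]
185 388 270 tool x [-0.0087  0.0001  0.0155] y [-0.03   -0.0235] z max [-0.0763 -0.0648]
185 400 68 tool x [-0.0096 -0.0071 -0.004 ] y [-0.0266 -0.0257] z max [-0.0738 -0.0684]
380 304 248 tool x [0.0075 0.012  0.0127] y [0.0252 0.0314] z max [-0.0469 -0.039 ]
380 316 444 tool x [0.004  0.0114 0.0127] y [0.0252 0.038 ] z max [-0.0531 -0.0402]
380 328 558 tool x [-0.0009  0.0087  0.0125] y [0.025  0.0383] z max [-0.06   -0.0398]
380 340 647 tool x [-0.0046  0.0085  0.0125] y [0.0
[... 219 characters left out ...]
95 tool x [-0.0075  0.0127  0.0138] y [0.024  0.0411] z max [-0.0894 -0.0591]
380 388 589 tool x [-0.0083  0.0126  0.0138] y [0.0235 0.0396] z max [-0.0938 -0.0649]
380 400 145 tool x [-0.0099  0.0045  0.0076] y [0.0251 0.039 ] z max [-0.0899 -0.0681]
380 412 90 tool x [-0.0098  0.0024  0.0042] y [0.0253 0.0395] z max [-0.0912 -0.0734]
wood z 0.005 2283 [0.0647 0.0664 0.068 ]
wood z 0.01 2462 [0.0647 0.0664 0.0681]
wood z 0.015 2582 [0.0647 0.0664 0.068 ]
wood z 0.02 2700 [0.0646 0.0664 0.068 ]
wood z 0.025 2806 [0.0646 0.0664 0.068 ]
wood z 0.03 2995 [0.0646 0.0664 0.0681]
wood z 0.035 3159 [0.0417 0.0661 0.068 ]
wood z 0.04 2764 [0.0451 0.0656 0.0676]
wood z 0.045 43 [0.0302 0.0327 0.0346]
```

```bash
python3 - <<'E'
from h import *
p=read_camera("wrist"); x,r=cur(); w,u,v=pts(p); q=r.inv().apply(w-x)
k=(abs(q[:,1])<.015)&(v>420)&(q[:,2]<-.05); print(k.sum(), np.percentile(q[k],[1,50,99],axis=0) if k.sum() else "")
go((.452,.062,.016),1.7,42); go((.452,.062,-.007),1.7,42); go((.452,.046,-.007),1.7,42)
E
```

```text
7965 [[-0.0406 -0.0148 -0.1283]
 [ 0.0119  0.0002 -0.116 ]
 [ 0.0207  0.0148 -0.0507]]
slide [ 0.0157  0.0011 -0.0158] twist [-0.0009  0.0011  0.002 ] | at [0.4516 0.0397 0.0148] joints [ 0.359   0.5295 -0.4373  0.889  -0.6863  2.0009] t 18.675
slide [0.0311 0.0011 0.0013] twist [-0.0009  0.0011  0.002 ] | at [0.4516 0.0397 0.0148] joints [ 0.359   0.5295 -0.4373  0.889  -0.6863  2.0009] t 18.675
slide [0.0193 0.0006 0.012 ] twist [-0.0009  0.0011  0.002 ] | at [0.4516 0.0397 0.0148] joints [ 0.359   0.5295 -0.4373  0.889  -0.6863  2.0009] t 18.675
```

```bash
python3 -m crank '[{"jaw":0.6,"slide":[0.0157,0.0011,-0.0158],"twist":[0,0,0]},{"jaw":0.6,"slide":[0.0157,0.0011,-0.0158],"twist":[0,0,0]},{"jaw":0.6,"slide":[0.0235,0.0011,-0.007],"twist":[0,0,0]},{"jaw":0.6,"slide":[0.0311,0.0011,0.0013],"twist":[0,0,0]},{"jaw":0.6,"slide":[0.0311,0.0011,0.0013],"twist":[0,0,0]}]'
python3 - <<'E'
from h import *
p=read_camera("wrist"); x,r=cur(); w,u,v=pts(p); q=r.inv().apply(w-x); c=p["pixels"][v,u].astype(int)
k=(abs(abs(q[:,1])-.028)<.008)&(abs(q[:,0])<.02)&(q[:,2]>-.06)&(c.max(1)-c.min(1)<14)&(w[:,2]>.008)
print("tip",k.sum(),np.percentile(w[k],[1,50,99],axis=0),np.percentile(q[k,2],99)); 
b=w[(c[:,2]-c[:,0]>40)&(abs(w[:,1]-.065)<.02)&(w[:,2]<.03)&(w[:,2]>.01)&(abs(w[:,0]-.45)<.06)]
print("rear",np.polyfit(b[:,0],b[:,1],1),np.median(b[:,1]),np.percentile(b[:,0],[1,99])); print(get_state()["contact_force"])
go((.452,.046,-.007),1.7,42); go((.454,-.03,-.007),1.7,42)
E
```

```text
time_s: 19.3
tool_pos: [0.4514, 0.0613, -0.0079]
ee_rot: [0.257, 0.65, 0.67, -0.251]
contact_force: [0.2, -0.4, -0.5]
gripper_width: 0.6
grip_force: 0.0
tip 2411 [[0.4149 0.0837 0.0159]
 [0.4752 0.101  0.0258]
 [0.4861 0.1108 0.0404]] -0.03909120956013565
rear [0.0327 0.0516] 0.06631005881015756 [0.4228 0.479 ]
[-0.5734 -0.0252 -0.7092]
slide [-0.0117 -0.0001  0.01  ] twist [-0.0021  0.0016  0.0023] | at [ 0.4516  0.0614 -0.0074] joints [ 0.3982  0.5802 -0.4195  0.8881 -0.6745  2.0499] t 19.35
slide [-0.0681 -0.0003  0.061 ] twist [-0.0021  0.0016  0.0023] | at [ 0.4516  0.0614 -0.0074] joints [ 0.3982  0.5802 -0.4195  0.8881 -0.6745  2.0499] t 19.35
```

```bash
python3 -m crank '[{"jaw":0.6,"slide":[-0.0085,0,0.0076],"twist":[0,0,0]},{"jaw":0.6,"slide":[-0.017,0,0.0152],"twist":[0,0,0]},{"jaw":0.6,"slide":[-0.0255,0,0.0228],"twist":[0,0,0]},{"jaw":0.6,"slide":[-0.034,0,0.0305],"twist":[0,0,0]},{"jaw":0.6,"slide":[-0.0425,0,0.038],"twist":[0,0,0]},{"jaw":0.6,"slide":[-0.051,0,0.0457],"twist":[0,0,0]},{"jaw":0.6,"slide":[-0.0595,0,0.0533],"twist":[0,0,0]},{"jaw":0.6,"slide":[-0.068,0,0.061],"twist":[0,0,0]}]'
python3 - <<'E'
from h import *
print(get_state()["contact_force"])
s=read_camera("scene"); caddy(s); caddy(read_camera("top")); 
p=read_camera("wrist"); w,u,v=pts(p); c=p["pixels"][v,u].astype(int)
b=w[(c[:,2]-c[:,0]>40)&(abs(w[:,1]+.01)<.03)&(w[:,2]<.03)&(w[:,2]>.01)&(abs(w[:,0]-.455)<.07)]
print("rear",np.polyfit(b[:,0],b[:,1],1),np.median(b[:,1]),np.percentile(b[:,0],[1,99]))
go((.4575,-.14,-.007),1.7,42); go((.460,-.225,-.007),1.7,42)
E
```

```text
time_s: 20.35
tool_pos: [0.4548, -0.0302, -0.0067]
ee_rot: [0.257, 0.65, 0.67, -0.251]
contact_force: [0.2, 4.3, -2.7]
gripper_width: 0.602
grip_force: 2.3
[ 0.1863  4.3329 -2.6828]
caddy rect 766 ((0.4536129832267761, -0.09270104765892029), (0.10309620201587677, 0.16044630110263824), 1.266731858253479) z 0.03856917698456324
[(0.82, array([ 0.4553, -0.058 ,  0.0043])), (0.66, array([ 0.4559, -0.1289,  0.0113]))]
caddy rect 704 ((0.45680925250053406, -0.08955229818820953), (0.1025795191526413, 0.15481534600257874), 1.901776909828186) z 0.03897552688940069
[(0.69, array([ 0.4575, -0.1297,  0.0077])), (0.56, array([ 0.4505, -0.0559,  0.0084]))]
rear [ 0.0328 -0.0262] -0.01129761461326662 [0.4033 0.4992]
slide [-0.0819 -0.0008  0.0745] twist [-0.0007  0.0014  0.0019] | at [ 0.4549 -0.0293 -0.0066] joints [ 0.2227  0.5048 -0.5679  0.6706 -0.7176  1.8271] t 20.7
slide [-0.145  -0.0009  0.1315] twist [-0.0007  0.0014  0.0019] | at [ 0.4549 -0.0293 -0.0066] joints [ 0.2227  0.5048 -0.5679  0.6706 -0.7176  1.8271] t 20.7
```

```bash
python3 -m crank '[{"jaw":0.6,"slide":[-0.010,0,0.0093],"twist":[0,0,0]},{"jaw":0.6,"slide":[-0.0205,0,0.0186],"twist":[0,0,0]},{"jaw":0.6,"slide":[-0.0307,0,0.028],"twist":[0,0,0]},{"jaw":0.6,"slide":[-0.041,0,0.0372],"twist":[0,0,0]},{"jaw":0.6,"slide":[-0.051,0,0.0466],"twist":[0,0,0]},{"jaw":0.6,"slide":[-0.0615,0,0.056],"twist":[0,0,0]},{"jaw":0.6,"slide":[-0.0717,0,0.0652],"twist":[0,0,0]},{"jaw":0.6,"slide":[-0.082,0,0.0745],"twist":[0,0,0]}]'
python3 - <<'E'
from h import *
p=read_camera("wrist"); w,u,v=pts(p); c=p["pixels"][v,u].astype(int)
b=w[(c[:,2]-c[:,0]>40)&(abs(w[:,1]+.12)<.03)&(w[:,2]<.03)&(w[:,2]>.01)&(abs(w[:,0]-.455)<.058)]
print("rear",np.polyfit(b[:,0],b[:,1],1),np.median(b[:,1]),np.percentile(b[:,0],[1,99]))
# side panels / board edge seen from wrist
m=(c[:,2]-c[:,0]>40)&(w[:,1]<-.17)&(w[:,1]>-.26)&(w[:,2]>.03)&(w[:,2]<.17); k=w[m]
print(len(k),np.percentile(k,[1,50,99],axis=0) if len(k) else "")
go((.460,-.225,-.007),1.7,42); go((.461,-.245,-.007),1.7,42)
E
```

```text
time_s: 21.7
tool_pos: [0.4587, -0.1402, -0.0069]
ee_rot: [0.257, 0.649, 0.67, -0.25]
contact_force: [0.5, 8.9, 4.5]
gripper_width: 0.598
grip_force: 4.4
rear [ 0.0326 -0.1348] -0.11992146852419638 [0.4068 0.5031]
446 [[ 0.3864 -0.2579  0.038 ]
 [ 0.5024 -0.2208  0.0407]
 [ 0.534  -0.1823  0.0721]]
slide [-0.0619 -0.0011  0.0562] twist [-0.0003  0.0014  0.0015] | at [ 0.4585 -0.1415 -0.0068] joints [-0.0187  0.4384 -0.7095  0.3796 -0.7334  1.5044] t 21.75
slide [-0.0767 -0.0007  0.0696] twist [-0.0003  0.0014  0.0015] | at [ 0.4585 -0.1415 -0.0068] joints [-0.0187  0.4384 -0.7095  0.3796 -0.7334  1.5044] t 21.75
```

```bash
python3 -m crank '[{"jaw":0.6,"slide":[-0.0077,0,0.007],"twist":[0,0,0]},{"jaw":0.6,"slide":[-0.0155,0,0.014],"twist":[0,0,0]},{"jaw":0.6,"slide":[-0.0232,0,0.021],"twist":[0,0,0]},{"jaw":0.6,"slide":[-0.031,0,0.028],"twist":[0,0,0]},{"jaw":0.6,"slide":[-0.0387,-0.0005,0.035],"twist":[0,0,0]},{"jaw":0.6,"slide":[-0.0465,-0.0005,0.042],"twist":[0,0,0]},{"jaw":0.6,"slide":[-0.0542,-0.001,0.049],"twist":[0,0,0]},{"jaw":0.6,"slide":[-0.062,-0.001,0.056],"twist":[0,0,0]}]'
python3 - <<'E'
from h import *
p=read_camera("wrist"); w,u,v=pts(p); c=p["pixels"][v,u].astype(int); print(get_state()["contact_force"])
b=w[(c[:,2]-c[:,0]>40)&(abs(w[:,1]+.2)<.03)&(w[:,2]<.03)&(w[:,2]>.01)&(abs(w[:,0]-.459)<.054)]
print("rear",np.polyfit(b[:,0],b[:,1],1),np.median(b[:,1]),np.percentile(b[:,0],[1,99]))
go((.4605,-.245,-.007),1.7,42)
E
```

```text
time_s: 22.75
tool_pos: [0.46, -0.2235, -0.007]
ee_rot: [0.257, 0.649, 0.671, -0.25]
contact_force: [-0.2, 9.4, 5.4]
gripper_width: 0.6
grip_force: 4.7
[ 0.8994  0.0732 -0.1733]
rear [ 0.033  -0.2182] -0.20316349929933492 [0.408  0.5046]
slide [-0.0152 -0.0001  0.0139] twist [-0.0004  0.0013  0.0018] | at [ 0.46   -0.2245 -0.0069] joints [-0.2025  0.4153 -0.7769  0.1744 -0.7105  1.261 ] t 22.8
```

Now the last stretch slowly, watching the force.

```bash
python3 -m crank '[{"jaw":0.6,"slide":[-0.003,0,0.0027],"twist":[0,0,0]},{"jaw":0.6,"slide":[-0.006,0,0.0054],"twist":[0,0,0]},{"jaw":0.6,"slide":[-0.009,0,0.008],"twist":[0,0,0]},{"jaw":0.6,"slide":[-0.012,0,0.0108],"twist":[0,0,0]},{"jaw":0.6,"slide":[-0.015,0,0.0135],"twist":[0,0,0]}]'
python3 -m crank '[{"jaw":0.6,"slide":[-0.002,0,0.0018],"twist":[0,0,0]},{"jaw":0.6,"slide":[-0.004,0,0.0036],"twist":[0,0,0]}]'
```

```text
time_s: 23.42
tool_pos: [0.4604, -0.2433, -0.007]
ee_rot: [0.257, 0.649, 0.671, -0.25]
contact_force: [-0.6, 10.1, 5.9]
gripper_width: 0.597
grip_force: 4.9
time_s: 23.68
tool_pos: [0.4606, -0.2483, -0.0072]
ee_rot: [0.257, 0.649, 0.671, -0.25]
contact_force: [-1.7, 38.3, 20.1]
gripper_width: 0.602
grip_force: 19.5
```

```bash
python3 -m crank '[{"jaw":0.6,"slide":[-0.0007,0,0.0006],"twist":[0,0,0]},{"jaw":0.6,"slide":[-0.0007,0,0.0006],"twist":[0,0,0]}]'
python3 - <<'E'
from h import *
p=read_camera("wrist"); w,u,v=pts(p); c=p["pixels"][v,u].astype(int); print(get_state()["contact_force"],get_state()["torque"])
b=w[(c[:,2]-c[:,0]>40)&(abs(w[:,1]+.228)<.012)&(w[:,2]<.03)&(w[:,2]>.01)&(abs(w[:,0]-.46)<.05)]
print("rear",np.polyfit(b[:,0],b[:,1],1),np.median(b[:,1]),np.percentile(b[:,0],[1,99]))
k=w[(c[:,2]-c[:,0]>30)&(abs(w[:,1]+.2)<.03)&(w[:,2]<.05)&(w[:,2]>.005)&(abs(abs(w[:,0]-.46)-.068)<.012)]
for sgn in (-1,1):
    q=k[(k[:,0]-.46)*sgn>0]; print(sgn,len(q),np.percentile(q,[2,50,98],axis=0) if len(q) else "")
q=w[(w[:,2]>.145)&(w[:,2]<.17)&(w[:,1]<-.17)&(w[:,1]>-.22)&(abs(w[:,0]-.46)<.07)]; print("board",len(q))
E
```

```text
time_s: 23.92
tool_pos: [0.4607, -0.2481, -0.0073]
ee_rot: [0.256, 0.649, 0.671, -0.249]
contact_force: [-0.9, 31.4, 17.0]
gripper_width: 0.6
grip_force: 15.8
[-0.7556 32.4115 18.9557] [ 2.6577  0.161  -0.2937]
rear [ 0.0305 -0.2415] -0.22755016762464111 [0.4107 0.5054]
-1 6795 [[ 0.3865 -0.2284  0.006 ]
 [ 0.3961 -0.2027  0.0252]
 [ 0.3981 -0.2005  0.044 ]]
1 7072 [[ 0.5228 -0.2283  0.0059]
 [ 0.5241 -0.1997  0.025 ]
 [ 0.5336 -0.1972  0.0449]]
board 0
```

```bash
python3 -m crank '[{"jaw":0.6,"slide":[0.004,0,-0.0036],"twist":[0,0,0]},{"jaw":0.6,"slide":[0.02,0,-0.018],"twist":[0,0,0]},{"jaw":0.6,"slide":[0.05,0,-0.045],"twist":[0,0,0]},{"jaw":0.6,"slide":[0.08,0,-0.072],"twist":[0,0,0]},{"jaw":0.6,"slide":[0.11,0,-0.1],"twist":[0,0,0]},{"jaw":0.6,"slide":[0.11,0,-0.14],"twist":[0,0,0]},{"jaw":0.6,"slide":[0.11,0,-0.18],"twist":[0,0,0]},{"jaw":0.6,"slide":[0.11,0,-0.18],"twist":[0,0,0]}]'
python3 - <<'E'
from h import *
p=read_camera("wrist"); w,u,v=pts(p); c=p["pixels"][v,u].astype(int); print(get_state()["contact_force"])
b=w[(c[:,2]-c[:,0]>40)&(abs(w[:,1]+.228)<.012)&(w[:,2]<.03)&(w[:,2]>.01)&(abs(w[:,0]-.46)<.05)]
print(len(b)); 
if len(b)>20: print("rear",np.polyfit(b[:,0],b[:,1],1),np.median(b[:,1]),np.percentile(b[:,0],[1,99]))
s=read_camera("scene")
for t in ("bowl","pepper_jar","red_jar","spice_jar","shaker"): print(t,[(round(d["score"],2),np.array(d["point"])) for q in (s,p) for d in landmark_of(q,t)[:2]])
for z in (.1,.13): pass
g=w[(abs(w[:,0]-.46)<.04)&(w[:,1]<-.23)&(w[:,2]>.05)&(w[:,2]<.12)]; print("jar in riser",len(g),np.percentile(g,[1,99],axis=0) if len(g) else "")
E
```

```text
time_s: 24.98
tool_pos: [0.4558, -0.0465, 0.0543]
ee_rot: [0.258, 0.649, 0.671, -0.249]
contact_force: [-0.2, -0.2, -0.4]
gripper_width: 0.602
grip_force: 0.0
[-0.1962  0.0443  0.5487]
2437
rear [ 0.0307 -0.2415] -0.22740733082321762 [0.4109 0.5064]
bowl [(0.81, array([ 0.4571, -0.3244,  0.1651]))]
pepper_jar [(0.59, array([0.3732, 0.4278, 0.0039]))]
red_jar [(0.69, array([ 0.3761,  0.5541, -0.0003]))]
spice_jar []
shaker []
jar in riser 3296 [[ 0.4215 -0.3977  0.0504]
 [ 0.4986 -0.2482  0.0976]]
```

```bash
python3 -c "from station import close_job; print(close_job())"
```

```text
the job is handed in; nothing more can be done
None
```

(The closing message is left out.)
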